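# Unpack the pipette from its clamshell case onto the bench rest

## Task

Open the lid of the instrument case past its balance point so that it stays open by itself, then lift the pipette out and lay it down in the bench rest, its slender nose in the narrow fork (the left one, seen from the robot) and its plunger end in the wide fork, bedded in both forks. Do not drop the pipette, leave the case open, and leave the jar, beaker, flask and calculator where they are.

Things in the scene. Friction and masses are not known exactly. Their poses are not given: they have to be found in the camera images.
- case: Grey instrument case, fixed: bottom shell 110 (x) x 265 (y) x 38 mm high, walls 5 mm. Origin: centre of its underside, on the worktop; front (-x) to the robot, z up, turned up to 0.25 rad. Foam floor at 8 mm height; at the ends (y over 55, under -93 mm) foam cheeks to 28 mm height leave a slot, x from -17 to 17 mm; between them the inner width of 100 mm is free for fingers.
- lid (a joint): Lid angle, rad: 0 shut, 1.95 fully open against its stop, leaning back. Shallow grey shell 110 x 265 x 14 mm, 0.2 kg, hinged along the top of the case's back wall; its front rises and goes back (+x of the case). No latch, no spring, little friction: it falls shut below about 1.45 rad and falls open beyond. Lifting it at the tab takes about 1 N.
- lid_hinge (a point): Point on the hinge line, at its middle: 55 mm behind the case's origin (+x of the case) and 38 mm above its underside. The hinge line runs along the case's y. The axes are the lid's own: shut, they are those of the case.
- lid_tab (a point): Grip point of the bare metal lifting tab at the middle of the lid's front edge: 30 mm wide (y), 12 mm thick (z), standing 33 mm out (-x). The point is 21 mm out at mid thickness; shut, 45 mm above the worktop, 131 mm in front of the hinge line and 7 mm above it. It turns with the lid. Pinch it across y from above; it can pivot between the pads as the lid turns.
- pipette: Grey pipette, 219 mm long, about 0.1 kg, on the foam floor of the shut case. y runs along it to the slender nose (as the case's +y), z up. Body x -7 to 19, y -80 to -1, z 0 to 27 mm; nose 12 mm wide, y 0 to 110, underside z = 8; plunger end 16 mm wide, y -110 to -81, underside z = 6; both centred on x = 6. Origin: underside, mid length.
- pipette_grip (a point): Grip point on the pipette's thick body, near its middle, at x = 6, y = -35, z = 13.5 mm in its frame, close to its centre of mass. Grasp across x (26 mm).
- pipette_tip (a point): Tip of the pipette's nose, 144 mm from pipette_grip along +y of the pipette.
- rest: Bench rest, fixed: white plate 70 (x) x 160 (y) x 10 mm with two upright, flared, open-topped forks of 8 mm steel rod. Narrow fork at y = +60 mm for the nose: 18 mm clear, floor 48 mm above the worktop. Wide fork at y = -62 mm for the plunger end: 24 mm clear, floor 46 mm. Rod ends reach 74 mm. Origin: mid plate, on the worktop; z up; turned up to 0.25 rad.
- rest_seat (a point): Where pipette_grip lies when the pipette is seated: 53.5 mm above the rest's origin, axes those of the rest; the pipette's y then runs along the rest's y. Seated, it has about 3 mm play sideways and 10 mm lengthwise.
- jar: Bystander: small white jar with a lid, 46 x 46 x 45 mm, loose. Origin at its underside.
- beaker: Bystander: clear beaker, 54 x 54 x 70 mm, loose. Origin at its underside.
- flask: Bystander: clear flask, 62 x 62 x 110 mm, loose. Origin at its underside.
- calculator: Bystander: black pocket calculator, 136 x 76 x 14 mm, loose. Origin at its underside.

How it is judged:
On the way, in this order (a step that is already met when the one before it is completed fails the run):
1. the lid stands open on its own (over 1.75 rad, still, not touched by the robot) with the pipette still in the case (value of joint lid above 1.75 rad and velocity of joint lid below 0.1 rad/s and contact force between each of the arm, the fingers and lid below 0.1 N and distance of pipette from where it was at the start of the episode below 0.02 m), for 0.2 s.
2. the pipette is held by the fingers, clear above the case (grip point more than 80 mm above the case's underside), the lid still open (z of pipette_grip in the frame of case above 0.08 m and contact force between the fingers and pipette above 0.5 N and value of joint lid above 1.75 rad), for 0.1 s.
At the end, for the whole second after the job is handed in: The pipette lies at rest bedded in both forks of the rest: pipette_grip within 16 mm of rest_seat horizontally and 6 mm in height, nose towards the narrow fork, not rolled or tipped by more than 0.12 rad; the lid is still open (over 1.75 rad) (value of joint lid above 1.75 rad and horizontal distance between pipette_grip and rest_seat below 0.016 m and z of pipette_grip in the frame of rest_seat between -0.006 and 0.006 m and y of pipette_tip in the frame of rest_seat above 0.1 m and angle between pipette's own z axis and vertical below 0.12 rad and linear speed of pipette below 0.02 m/s and angular speed of pipette below 0.2 rad/s); the robot touches nothing.
It fails at once if the jar is shifted by more than 30 mm or tipped over (distance of jar from where it was at the start of the episode above 0.03 m or angle between jar's own z axis and vertical above 0.5 rad).
It fails at once if the beaker is shifted by more than 30 mm or tipped over (distance of beaker from where it was at the start of the episode above 0.03 m or angle between beaker's own z axis and vertical above 0.5 rad).
It fails at once if the flask is shifted by more than 30 mm or tipped over (distance of flask from where it was at the start of the episode above 0.03 m or angle between flask's own z axis and vertical above 0.5 rad).
It fails at once if the calculator is shifted by more than 30 mm or tipped over (distance of calculator from where it was at the start of the episode above 0.03 m or angle between calculator's own z axis and vertical above 0.5 rad).
It fails at once if the pipette is dropped (moving faster than 0.5 m/s with no finger on it) (linear speed of pipette above 0.5 m/s and contact force between the fingers and pipette below 0.05 N).
It also fails if it takes over 53 s, if anything falls off the work surface, if the arm or the gripper's body presses on something with over 40 N, if the wrist force passes 120 N, or if a joint passes its speed limit or range.

## Robot

A 6-joint arm with a two-finger parallel gripper is mounted at the origin on a cart in front of the work surface, level with it; the furniture and walls round the work are solid. World frame = base frame: x ahead of the robot, y to its left, z up, the work surface at z = 0. Lengths are in m, angles in rad, forces in N, time in s.
With the tool pointing down it reaches from about 0.225 to 0.875 m from the base axis. Payload 3.4 kg.
Tool frame: the origin (TCP) lies on the centre line of the jaws, within the pads' length; the fingertips stand 22 mm ahead of it and the grasp point (between the pads) lies 3 mm ahead of it; z points along the fingers, y is the line along which they close (so a half turn about z gives the same grasp; the last joint's range is limited). The gripper opens to 85 mm and grips with 20 to 120 N. Pads are 22 mm wide; open, the fingers measure 114 mm over their backs; the gripper's body (76 mm by 85 mm) begins 54 mm behind the grasp point. The pads swing forward as they close: fully open they stand 13 mm farther back than shut.
Start: joints at [-1.293, 0.276, 1.505, -0, 1.361, -0.121], TCP at [0.223, -0.53, 0.213] pointing down, gripper open.
Joint ranges: [-2.89, 2.89], [-0.75, 2.08], [0.22, 2.7], [-1.18, 4.32], [0.11, 2.71], [-2.7, 2.7]. Speed limits (rad/s): [2.57, 2.57, 3.14, 3.14, 3.14, 3.14].

## Interface

Orientations are given as a unit quaternion [w, x, y, z].
In Python, from rig import manip gives the robot as it stands.
- The arm moves only by the shell command python3 steer.py 'ROWS' [OPENING] [FORCE]. ROWS is rows parted by semicolons, their numbers by spaces, 1 to 5 of them, each of 4 numbers: dx, dy, dz in m, then a turn about the tool's z in rad; each row shifts and turns the commanded pose from where the row before left it, along the tool's axes as they then stand; what a row does not reach is not made up. A row lasts 1/12 s, in which the tool goes at most 0.0417 m and 0.125 rad, less where a joint would pass 70% of its speed; a pose out of reach is approached as far as the arm can. OPENING is the finger opening in m, set as the command begins (- or left out keeps the last). The fingers move at their own pace and stop on an object; FORCE is the grip in N (left out, the last holds). Time passes only in rows, so rows that do not move let the fingers close. It prints the time, the measured TCP pose, the force, the opening and the grip force at its end.
- manip.get_state(): the state, without advancing time (a new reading comes with each control period).
- manip.get_image(name): name is "side" or "top" or "wrist"; returns a dict with "img" (480x640x3 uint8, red, green, blue), "camera_matrix" (3x3 intrinsics, pixels), "T" (4x4, takes a point from camera to world coordinates); the wrist camera has in their place "hand_eye" (4x4, takes a point from camera to tool coordinates, whose origin is the TCP and whose axes are the flange's). Camera axes: x right, y down, z forward; pixel columns grow to the right and rows downward; lengths in m; the calibration is good to about 2 mm. A picture is of the moment at which its call begins: read the wrist's pose just before it. There is no depth.
- manip.sign_off(): hands the job in; it is judged then, once.
The state is a dict: "clock": time; "qpos": joint angles; "qd": joint speeds; "effort": joint torques, N m; "position": TCP position; "ee_rot": TCP orientation; "contact_force": force on the tool from outside, world axes, zero at the start; "moment": the same for the moment, N m; "width": finger opening in m; "gripper_force": force on a finger pad.
Only numpy, scipy, OpenCV 4.12 (cv2) and the standard library are available. Lean on these libraries where they do the work, as an engineer would, in place of code of your own. Each camera call takes 0.05 s, during which the arm holds its last target. There are 200 camera calls.

## Working session

There is one attempt and no reset: what is moved stays moved. The work goes in short steps, Python scripts to look and compute and a shell command to move; the robot and the scene stay as the last step left them, time stands still between calls to the robot, and variables do not carry over. Pictures are saved under pics/ and viewed, at most 11 in all, crops included, and the job is handed in when it is done.

```bash
ls; mkdir -p pics
python3 - <<'E'
from rig import manip
import cv2,numpy as np
print(manip.get_state())
for n in ("top","side"):
    d=manip.get_image(n); cv2.imwrite(f"pics/{n}0.png",d["img"][:,:,::-1]); np.savez(f"pics/{n}0.npz",**d)
    print(n,d["camera_matrix"],d["T"])
E
```

```text
pics
rig.py
steer.py
{'clock': 0.0, 'qpos': array([-1.29303951e+00,  2.76612555e-01,  1.50615582e+00, -1.98729129e-06,
        1.36072472e+00, -1.21049212e-01]), 'qd': array([ 0.00040815,  0.00040397,  0.002055  , -0.00056691,  0.00160978,
        0.00236434]), 'effort': array([-8.08138193e-04, -4.16781843e+01, -2.45806628e+01, -3.47255127e-04,
        1.12685468e-02, -5.29761067e-06]), 'position': array([ 0.22309071, -0.52932716,  0.21252071]), 'ee_rot': array([-9.47232096e-04,  9.80184522e-01,  1.98084324e-01, -7.53460889e-05]), 'contact_force': array([ 0.32016598, -0.04772708,  0.21872339]), 'moment': array([0.02611288, 0.02878853, 0.00293829]), 'gripper_force': 0.0, 'width': 0.0849001198470318}
top [[440.08794854   0.         320.29894902]
 [  0.         440.08794854 254.83093893]
 [  0.           0.           1.        ]] [[-1.12405702e-03 -9.97552930e-01  6.99062867e-02  3.99013065e-01]
 [-9.99967383e-01  5.62151589e-04 -8.05713500e-03  9.53142633e-02]
 [ 7.99812070e-03 -6.99130632e-02 -9.97521024e-01  1.12773554e+00]
 [ 0.00000000e+00  0.00000000e+00  0.00000000e+00  1.00000000e+00]]
side [[462.94481704   0.         308.67751623]
 [  0.         462.94481704 245.39686855]
 [  0.           0.           1.        ]] [[-0.99960292  0.02630328 -0.01010606  0.49154212]
 [ 0.022152    0.51189446 -0.85876269  0.98820764]
 [-0.01741504 -0.85864556 -0.51227387  0.59251712]
 [ 0.          0.          0.          1.        ]]
```
View pics/top0.png

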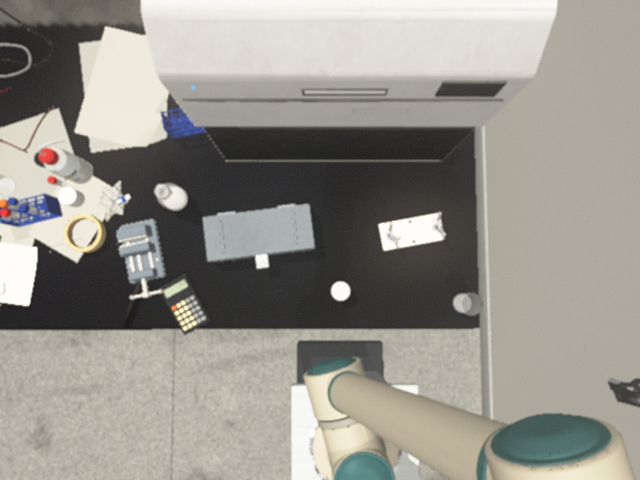

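View pics/side0.png

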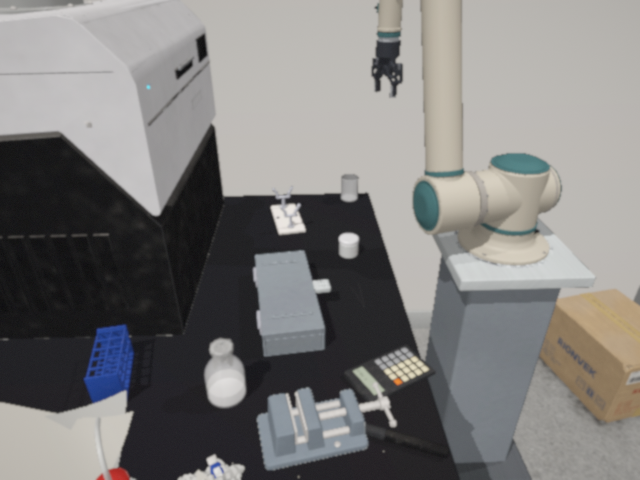

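The top view shows the case lid at about (259,232), tab at (262,261), rest plate at (412,231), jar (341,291), beaker (466,303), flask (172,197) and calculator (185,304). The side view agrees, and shows a large machine behind the case.

Create h.py:
```python
import numpy as np,cv2
def ray(d,uv,z,T=None):
    T=d["T"] if T is None else T
    K=d["camera_matrix"]; r=T[:3,:3]@np.linalg.solve(K,[uv[0],uv[1],1.]); o=T[:3,3]
    return o+r*(z-o[2])/r[2]
def proj(d,p,T=None):
    T=d["T"] if T is None else T
    q=np.linalg.inv(T)@np.append(p,1); q=d["camera_matrix"]@q[:3]; return q[:2]/q[2]
def rz(a): c,s=np.cos(a),np.sin(a); return np.array([[c,-s,0],[s,c,0],[0,0,1.]])
```

Run:
```python
import numpy as np,cv2
from h import *
d=np.load("pics/top0.npz"); g=d["img"].astype(int).sum(2)//3
for n,(u0,v0,u1,v1),t,z in (("lid",(195,195,325,270),75,.052),("rest",(370,205,455,258),150,.010)):
    m=np.zeros(g.shape,np.uint8); m[v0:v1,u0:u1]=(g[v0:v1,u0:u1]>t)
    if n=="lid": m2=cv2.morphologyEx(m,cv2.MORPH_OPEN,np.ones((19,19)))
    else: m2=cv2.morphologyEx(m,cv2.MORPH_CLOSE,np.ones((9,9)))
    c=max(cv2.findContours(m2,0,1)[0],key=cv2.contourArea)[:,0]
    P=np.array([ray(d,p+0.0,z)[:2] for p in c],np.float32)
    r=cv2.minAreaRect(P); print(n,r,cv2.boxPoints(r).tolist())
    if n=="lid":
        ys,xs=np.where((m>0)&(m2==0)); k=(ys>245)&(ys<270)&(xs>250)&(xs<275); print("tab px",xs[k].mean(),ys[k].mean(),ys[k].min(),ys[k].max(),xs[k].min(),xs[k].max(),k.sum())
for uv in [(341,291),(466,303),(172,197),(185,304),(225,161),(445,161),(480,128)]: print(uv,ray(d,uv,0.03))
i=d["img"][180:280,190:460]; cv2.imwrite("pics/c1.png",cv2.resize(i,None,fx=2.96,fy=2.96,interpolation=cv2.INTER_CUBIC)[:,:,::-1])
```

```text
lid ((0.5307401418685913, 0.23930810391902924), (0.12360727041959763, 0.26918578147888184), 7.3437628746032715) [[0.4522394835948944, 0.36489707231521606], [0.48664745688438416, 0.09791939705610275], [0.6092407703399658, 0.11371913552284241], [0.5748327970504761, 0.3806968033313751]]
tab px 261.47222222222223 262.5722222222222 257 269 254 269 180
rest ((0.5381237268447876, -0.14786526560783386), (0.07279229909181595, 0.16584543883800507), 10.539203643798828) [[0.4871743321418762, -0.07299860566854477], [0.5175088047981262, -0.2360462248325348], [0.589073121547699, -0.22273191809654236], [0.558738648891449, -0.059684306383132935]]
(341, 291) [0.38573432 0.03506047 0.03      ]
(466, 303) [ 0.35559609 -0.27594355  0.03      ]
(172, 197) [0.62206637 0.45955428 0.03      ]
(185, 304) [0.3541357  0.42147011 0.03      ]
(225, 161) [0.7144311  0.32767695 0.03      ]
(445, 161) [ 0.7150883  -0.23111524  0.03      ]
(480, 128) [ 0.80115786 -0.32271864  0.03      ]
```

View pics/c1.png

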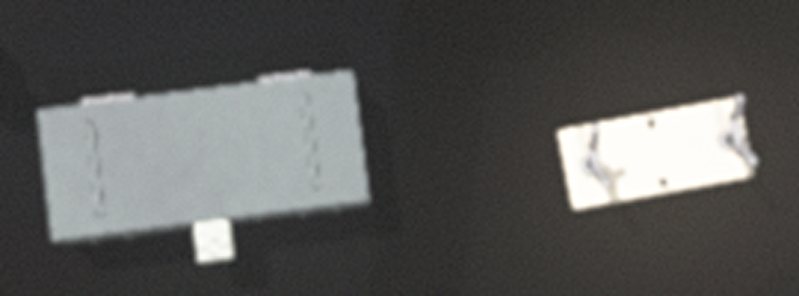

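```bash
cat >> h.py <<'E'
def quatR(q):
    from scipy.spatial.transform import Rotation as R
    return R.from_quat(np.r_[q[1:],q[0]]).as_matrix()
def delta(target,alpha=None):
    "tool-axes shift to reach target TCP; alpha = heading of tool x (None: present)"
    from rig import manip
    s=manip.get_state(); R=quatR(s["ee_rot"]); a0=np.arctan2(R[1,0],R[0,0])
    a=a0 if alpha is None else alpha
    d=np.array(target)-s["position"]; c,n=np.cos(a),np.sin(a)
    print("pos",s["position"].round(4),"a0",a0.round(4),"turn",round(a0-a,4),"then shift",np.round([d[0]*c+d[1]*n,d[0]*n-d[1]*c,-d[2]],4),"q",s["qpos"].round(2),"t",s["clock"])
def wrist(name):
    from rig import manip
    s=manip.get_state(); d=dict(manip.get_image("wrist"))
    T=np.eye(4); T[:3,:3]=quatR(s["ee_rot"]); T[:3,3]=s["position"]; d["T"]=T@d["hand_eye"]
    np.savez(f"pics/{name}.npz",**d); cv2.imwrite(f"pics/{name}.png",d["img"][:,:,::-1]); return d
E
python3 - <<'E'
from h import *
from rig import manip
t=np.load("pics/top0.npz");s=np.load("pics/side0.npz")
print("tab",ray(t,(261.5,260.5),.051),ray(t,(261.5,269),.051))
print(ray(s,(180,335),0),ray(t,(225,161),0))
def tri(a,b):
    A=[];
    L=[]
    for d,uv in((t,a),(s,b)):
        r=d["T"][:3,:3]@np.linalg.solve(d["camera_matrix"],[*uv,1]); r/=np.linalg.norm(r); L.append((d["T"][:3,3],r))
    M=sum(np.eye(3)-np.outer(r,r) for o,r in L); v=sum((np.eye(3)-np.outer(r,r))@o for o,r in L); p=np.linalg.solve(M,v)
    return p,[np.linalg.norm((np.eye(3)-np.outer(r,r))@(p-o)) for o,r in L]
print("whitecorner L",tri((207,127),(165,215)),"R",tri((478,127),(215,127)), "flask top",tri((160,190),(221,345)))
print(manip.get_image("wrist")["hand_eye"].round(3).tolist())
delta((.48,-.14,.30),.184)
E
```

```text
tab [0.46064058 0.23057061 0.051     ] [0.43982933 0.2303998  0.051     ]
[0.73152124 0.31457584 0.        ] [0.72305115 0.33402718 0.        ]
whitecorner L (array([0.71669478, 0.31647638, 0.25672768]), [np.float64(0.002341144435999544), np.float64(0.002341144435999577)]) R (array([ 0.72397601, -0.23990555,  0.23633954]), [np.float64(0.0034956216300040845), np.float64(0.0034956216300043837)]) flask top (array([0.62176746, 0.46199848, 0.10782476]), [np.float64(0.0010244279615850688), np.float64(0.001024427961585232)])
[[0.0, -0.952, -0.306, 0.079], [1.0, -0.0, 0.0, -0.001], [-0.0, -0.306, 0.952, -0.16], [0.0, 0.0, 0.0, 1.0]]
pos [ 0.2232 -0.5295  0.2128] a0 0.3988 turn 0.2148 then shift [ 0.3238 -0.3359 -0.0872] q [-1.29  0.28  1.51 -0.    1.36 -0.12] t 0.15
```

```bash
S="python3 steer.py"
$S '0 0 0 .1074;0 0 0 .1074;.0249 -.0258 -.0067 0;.0249 -.0258 -.0067 0;.0249 -.0258 -.0067 0' >/dev/null
$S '.0249 -.0258 -.0067 0;.0249 -.0258 -.0067 0;.0249 -.0258 -.0067 0;.0249 -.0258 -.0067 0;.0249 -.0258 -.0067 0' >/dev/null
$S '.0249 -.0258 -.0067 0;.0249 -.0258 -.0067 0;.0249 -.0258 -.0067 0;.0249 -.0258 -.0067 0;.0249 -.0258 -.0067 0'
$S '0 0 0 0;0 0 0 0'
python3 - <<'E'
from h import *
d=wrist("w1"); print(proj(d,(.538,-.148,.01)))
delta((.48,.23,.24),.128)
E
```

```text
clock: 1.4
position: [0.4806, -0.1392, 0.3007]
ee_rot: [0.0, 0.996, 0.092, -0.0]
contact_force: [-0.7, -0.7, 0.1]
width: 0.0854
gripper_force: 0.0
clock: 1.57
position: [0.4809, -0.1394, 0.3005]
ee_rot: [0.0, 0.996, 0.094, 0.0]
contact_force: [0.2, -1.4, 0.1]
width: 0.0856
gripper_force: 0.0
[338.33826578 146.30877128]
pos [ 0.48   -0.1405  0.3002] a0 0.1859 turn 0.0579 then shift [ 0.0473 -0.3675  0.0602] q [-0.42  0.12  1.49 -0.    1.53  0.96] t 1.6167
```

View pics/w1.png

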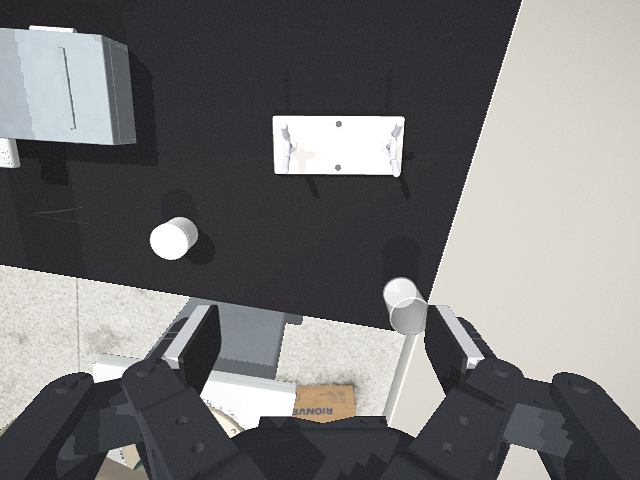

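The rest plate's corners are near (273,116), (404,116), (403,176), (275,174), with the forks leaning clear of the plate ends; case's right end at upper left.

```bash
S="python3 steer.py"
$S '0 0 0 .0579;.0047 -.03675 .006 0;.0047 -.03675 .006 0;.0047 -.03675 .006 0;.0047 -.03675 .006 0' >/dev/null
$S '.0047 -.03675 .006 0;.0047 -.03675 .006 0;.0047 -.03675 .006 0;.0047 -.03675 .006 0;.0047 -.03675 .006 0' >/dev/null
$S '.0047 -.03675 .006 0;0 0 0 0;0 0 0 0'
python3 - <<'E'
from h import *
d=np.load("pics/w1.npz"); g=d["img"].min(2); m=np.zeros_like(g); m[100:190,255:420]=g[100:190,255:420]>150
m=cv2.morphologyEx(m,cv2.MORPH_CLOSE,np.ones((9,9))); c=max(cv2.findContours(m,0,1)[0],key=cv2.contourArea)[:,0]
print(c.min(0),c.max(0))
r=cv2.minAreaRect(np.array([ray(d,p,.010)[:2] for p in c],np.float32)); print("rest",r,np.deg2rad(r[2]))
print("corners",[ray(d,p,.01)[:2].round(4).tolist() for p in [(273,116),(404,116),(403,176),(275,174)]])
d=wrist("w2"); print(proj(d,(.448,.23,.051)))
E
```

```text
clock: 2.7
position: [0.4802, 0.2294, 0.2393]
ee_rot: [0.001, 0.998, 0.064, -0.001]
contact_force: [0.2, -0.9, -0.1]
width: 0.0858
gripper_force: 0.0
[273 116] [404 176]
rest ((0.5378746390342712, -0.1471520960330963), (0.0715842992067337, 0.15870195627212524), 10.333211898803711) 0.18034856994037987
corners [[0.5579, -0.0639], [0.5873, -0.2184], [0.5177, -0.2355], [0.49, -0.0764]]
[318.20935474 237.81091481]
```

View pics/w2.png

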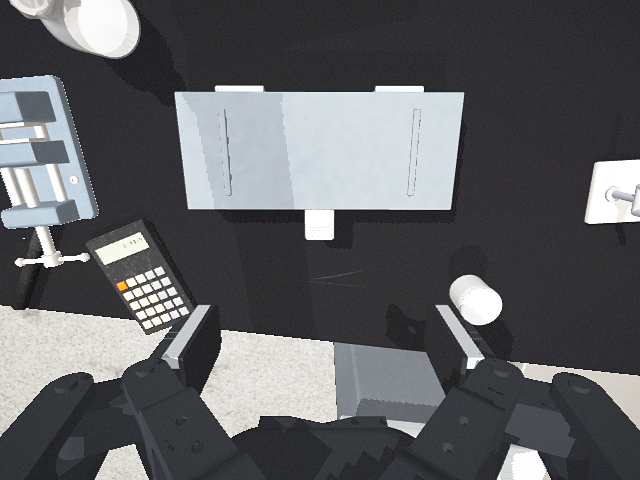

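The lid top's corners are (175,93), (464,93), (450,209), (188,209), and the tab spans columns 305–334, rows 210–241.

Run:
```python
from h import *
d=np.load("pics/w2.npz")
P=[ray(d,p,.052)[:2] for p in [(175,93),(464,93),(450,209),(188,209)]]
print(np.round(P,4).tolist(),[round(float(np.linalg.norm(P[i]-P[i-1])),4) for i in range(4)])
v=P[3]-P[2]; w=P[0]-P[1]; print("yaw",np.arctan2(-v[0],v[1]),np.arctan2(-w[0],w[1]))
c=np.mean(P,0); f=(P[2]+P[3])/2; print("centre",c,"front mid",f)
a=.13; ex=np.array([np.cos(a),np.sin(a)])
print("tab pt from lid",c-.076*ex)
T=[ray(d,p,.051)[:2] for p in [(305,210),(334,210),(334,241),(305,241)]]
print("tab",np.round(T,4).tolist(),"outer mid",(T[2]+T[3])/2,"pt",(T[2]+T[3])/2+.012*ex)
delta((*( (T[2]+T[3])/2+.012*ex),.045+.011),.13)
```

```text
[[0.5687, 0.3759], [0.6021, 0.1157], [0.4951, 0.1028], [0.4618, 0.363]] [0.1076, 0.2624, 0.1078, 0.2624]
yaw 0.12714630288263137 0.12772442729866923
centre [0.53193422 0.23936227] front mid [0.47847779 0.23289555]
tab pt from lid [0.45657551 0.22951008]
tab [[0.4754, 0.2468], [0.4791, 0.2179], [0.4466, 0.2134], [0.4428, 0.2431]] outer mid [0.44473577 0.22824771] pt [0.45663451 0.22980332]
pos [0.4804 0.2283 0.2398] a0 0.1259 turn -0.0041 then shift [-0.0234 -0.0046  0.1838] q [ 0.31  0.2   1.55 -0.    1.4   1.76] t 2.75
```

```bash
S="python3 steer.py"
$S '-.0047 -.0009 .0368 0;-.0047 -.0009 .0368 0;-.0047 -.0009 .0368 0;-.0047 -.0009 .0368 0;-.0046 -.001 .0366 0' >/dev/null
$S '0 0 0 0;0 0 0 0;0 0 0 0'
$S '0 0 0 0;0 0 0 0;0 0 0 0;0 0 0 0;0 0 0 0' .02 30
$S '0 0 0 0;0 0 0 0;0 0 0 0'
python3 - <<'E'
from h import *
delta((.4566,.2298,.056),.127)
p=lambda t:np.array([-131*np.cos(t)+7*np.sin(t),131*np.sin(t)+7*np.cos(t)])
for i in range(18): e=p(.1*i+.1)-p(.1*i); print(f"{e[0]/1e3:.4f} 0 {-e[1]/1e3:.4f} 0;",end="\n" if i%5==4 else "")
E
```

```text
clock: 3.42
position: [0.4591, 0.2305, 0.0586]
ee_rot: [-0.0, 0.998, 0.062, 0.002]
contact_force: [0.1, 0.8, -0.1]
width: 0.0855
gripper_force: 0.0
clock: 3.83
position: [0.4572, 0.2314, 0.0574]
ee_rot: [-0.0, 0.998, 0.063, 0.001]
contact_force: [0.7, 0.0, 0.5]
width: 0.0255
gripper_force: 0.0
clock: 4.08
position: [0.4567, 0.2312, 0.0566]
ee_rot: [0.0, 0.998, 0.063, -0.0]
contact_force: [0.3, 0.3, 0.4]
width: 0.02
gripper_force: 0.0
pos [0.4567 0.2312 0.0566] a0 0.1263 turn -0.0007 then shift [-0.0003  0.0014  0.0006] q [ 0.33  0.32  1.87 -0.    0.95  1.78] t 4.0833
0.0014 0 -0.0130 0;0.0026 0 -0.0128 0;0.0039 0 -0.0125 0;0.0051 0 -0.0121 0;0.0063 0 -0.0115 0;
0.0074 0 -0.0108 0;0.0085 0 -0.0100 0;0.0094 0 -0.0091 0;0.0103 0 -0.0081 0;0.0111 0 -0.0070 0;
0.0117 0 -0.0059 0;0.0122 0 -0.0047 0;0.0126 0 -0.0035 0;0.0129 0 -0.0022 0;0.0131 0 -0.0009 0;
0.0131 0 0.0004 0;0.0130 0 0.0017 0;0.0128 0 0.0030 0;
```

The fingers closed to 20 mm with no force, so they missed the tab; looking.

Run:
```python
from h import *
d=wrist("w3"); print(proj(d,(.4566,.2298,.051)))
```

```text
[326.56557703 287.29947226]
```

View pics/w3.png

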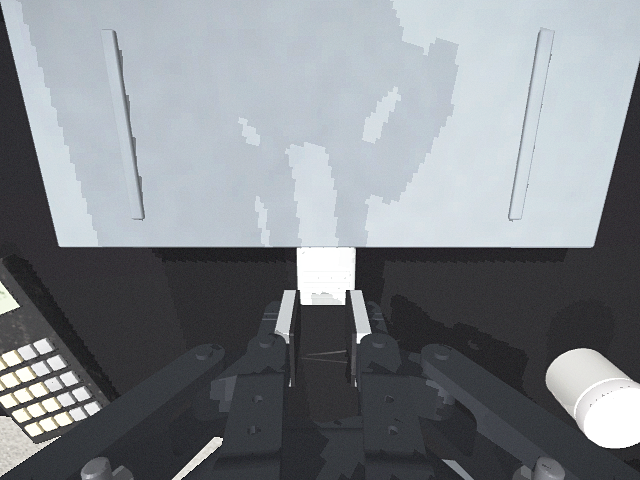

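Run:
```python
from h import *
d=np.load("pics/w3.npz"); H=d["hand_eye"]; print(d["camera_matrix"].round(1).tolist(), (np.linalg.inv(H)[:3]@[0,0,.003,1]).round(3))
for x in (-.011,0,.011):
  for z in (-.02,.003,.022): print(x,z,[proj(d,(x,y,z),H).round(0).tolist() for y in (-.01,.01)])
```

```text
[[354.2, 0.0, 322.4], [0.0, 354.2, 239.5], [0.0, 0.0, 1.0]] [0.001 0.025 0.179]
-0.011 -0.02 [[302.0, 333.0], [346.0, 333.0]]
-0.011 0.003 [[304.0, 309.0], [343.0, 309.0]]
-0.011 0.022 [[306.0, 292.0], [341.0, 292.0]]
0 -0.02 [[302.0, 312.0], [347.0, 312.0]]
0 0.003 [[304.0, 289.0], [344.0, 289.0]]
0 0.022 [[306.0, 274.0], [342.0, 274.0]]
0.011 -0.02 [[301.0, 289.0], [347.0, 289.0]]
0.011 0.003 [[304.0, 269.0], [344.0, 269.0]]
0.011 0.022 [[305.0, 256.0], [342.0, 256.0]]
```

Run:
```python
from h import *
from rig import manip
d=dict(manip.get_image("side")); s=manip.get_state(); R=quatR(s["ee_rot"])
u0,v0=265,190
for z in (-.06,-.04,-.02,.003,.022): print(z,((proj(d,s["position"]+R@[0,0,z])-[u0,v0])*5).round(0))
print("tab",[((proj(d,p)-[u0,v0])*5).round(0).tolist() for p in [(.4566,.2298,.051),(.4447,.2282,.051),(.4774,.2324,.051),(.4447,.2282,.039)]])
i=d["img"][v0:v0+120,u0:u0+140]; cv2.imwrite("pics/s4.png",cv2.resize(i,None,fx=5,fy=5,interpolation=cv2.INTER_CUBIC)[:,:,::-1])
```

```text
-0.06 [287. 329.]
-0.04 [287. 373.]
-0.02 [287. 415.]
0.003 [287. 463.]
0.022 [287. 501.]
tab [[287.0, 466.0], [316.0, 463.0], [235.0, 471.0], [316.0, 487.0]]
```

View pics/s4.png

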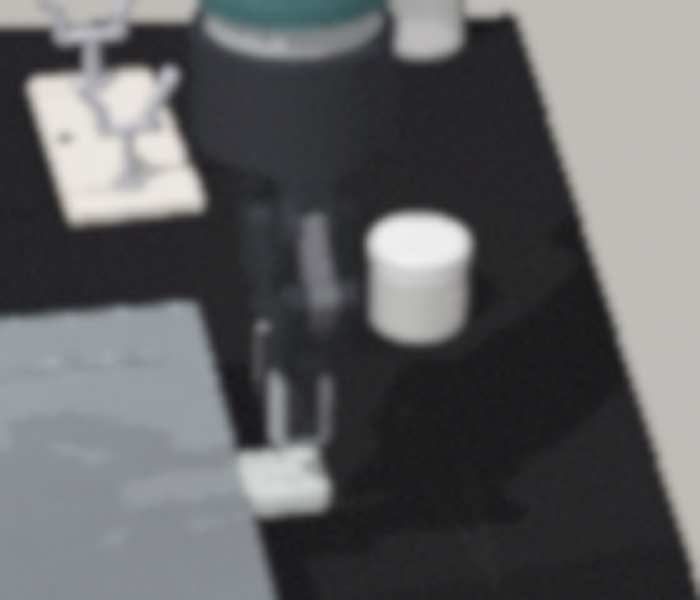

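The side view shows the closed fingertips standing just above the tab, at row ~445 rather than the ~501 expected. Both views put the tips about 20 mm *behind* the reported TCP, 42 mm off the stated geometry, so I'll open partly and go lower in guarded steps.

```bash
S="python3 steer.py"
$S '0 .0009 0 0;0 .0009 0 0;0 0 0 0;0 0 0 0;0 0 0 0' .06
$S '0 0 .008 0;0 0 .008 0;0 0 0 0'
$S '0 0 .008 0;0 0 .008 0;0 0 0 0'
```

```text
clock: 4.6
position: [0.457, 0.2293, 0.0567]
ee_rot: [0.0, 0.998, 0.063, 0.0]
contact_force: [-0.2, 0.3, -0.3]
width: 0.0598
gripper_force: 0.0
clock: 4.85
position: [0.4555, 0.2288, 0.0388]
ee_rot: [0.001, 0.998, 0.063, -0.002]
contact_force: [0.2, 0.7, -0.4]
width: 0.0599
gripper_force: 0.0
clock: 5.1
position: [0.4557, 0.2289, 0.0229]
ee_rot: [0.001, 0.998, 0.063, -0.002]
contact_force: [-0.7, 0.3, 0.2]
width: 0.06
gripper_force: 0.0
```

```bash
S="python3 steer.py"
$S '0 0 .004 0;0 0 .004 0;0 0 0 0'
$S '0 0 0 0;0 0 0 0;0 0 0 0;0 0 0 0;0 0 0 0' .02 30
$S '0 0 0 0;0 0 0 0'
python3 - <<'E'
from h import *
d=wrist("w5")
E
```

```text
clock: 5.35
position: [0.4566, 0.2292, 0.0159]
ee_rot: [0.0, 0.998, 0.063, -0.001]
contact_force: [0.0, -0.0, -0.1]
width: 0.06
gripper_force: 0.0
clock: 5.77
position: [0.4572, 0.2296, 0.017]
ee_rot: [-0.0, 0.998, 0.063, 0.0]
contact_force: [-0.5, 1.0, 1.0]
width: 0.0291
gripper_force: 31.0
clock: 5.93
position: [0.4572, 0.2296, 0.017]
ee_rot: [-0.0, 0.998, 0.063, 0.0]
contact_force: [-1.0, 1.3, 3.0]
width: 0.0293
gripper_force: 31.2
```

View pics/w5.png

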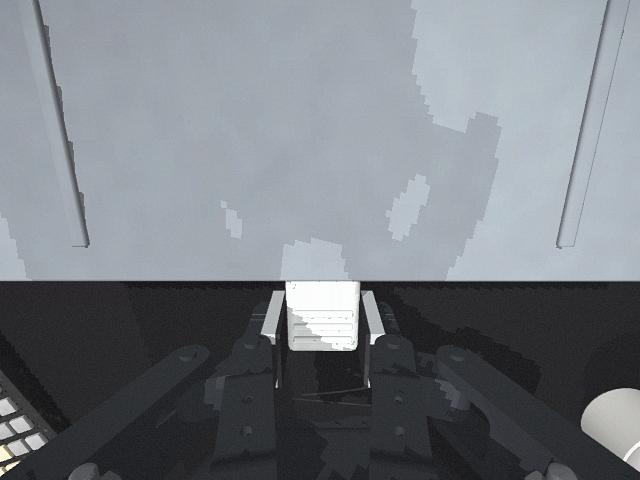

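The tab (rows 281–350, columns 287–358) now sits between the pads at 29 mm, 31 N. Lifting along the arc.

```bash
S="python3 steer.py"
$S '.0014 0 -.0130 0;.0026 0 -.0128 0;.0039 0 -.0125 0;.0051 0 -.0121 0;.0063 0 -.0115 0'
$S '.0074 0 -.0108 0;.0085 0 -.0100 0;.0094 0 -.0091 0;.0103 0 -.0081 0;.0111 0 -.0070 0'
```

```text
clock: 6.4
position: [0.477, 0.2321, 0.0786]
ee_rot: [-0.0, 0.998, 0.063, 0.001]
contact_force: [3.2, 2.3, -6.8]
width: 0.0289
gripper_force: 30.1
clock: 6.82
position: [0.5214, 0.2376, 0.1227]
ee_rot: [0.0, 0.998, 0.063, -0.002]
contact_force: [-0.5, 3.0, -6.3]
width: 0.0291
gripper_force: 30.0
```

```bash
S="python3 steer.py"
$S '.0117 0 -.0059 0;.0122 0 -.0047 0;.0126 0 -.0035 0;.0129 0 -.0022 0;.0131 0 -.0009 0'
$S '.0131 0 .0004 0;.0130 0 .0017 0;.0128 0 .0030 0;0 0 0 0;0 0 0 0'
```

```text
clock: 7.23
position: [0.5834, 0.2455, 0.1405]
ee_rot: [0.0, 0.998, 0.063, -0.002]
contact_force: [-1.8, 0.6, 0.8]
width: 0.029
gripper_force: 29.5
clock: 7.65
position: [0.6237, 0.2506, 0.1359]
ee_rot: [-0.0, 0.998, 0.063, 0.0]
contact_force: [1.5, 0.3, 3.2]
width: 0.0292
gripper_force: 29.6
```

```bash
S="python3 steer.py"
$S '0 0 0 0;0 0 0 0;0 0 0 0;0 0 -.02 0;0 0 -.03 0' .06
$S '0 0 -.03 0;0 0 -.03 0;-.03 0 0 0;-.03 0 0 0;-.0317 0 0 0' >/dev/null
$S '0 0 0 -.1208;0 0 0 -.1208;0 0 0 -.1208;0 0 0 -.1208;0 0 0 -.1208' >/dev/null
$S '0 0 0 -.1208;0 0 0 -.1208;0 0 0 -.1208;0 0 0 -.1208;0 0 0 -.1208' >/dev/null
$S '0 0 0 -.1208;0 0 0 -.1208;0 0 0 -.1208;0 0 0 0;0 0 0 0'
python3 - <<'E'
from h import *
d=wrist("w6"); c=np.array([.532,.239,0]); R=rz(.127)
for n,p in (("grip",(0,-.035,.035)),("hinge",(.055,0,.038)),("nose",(0,.11,.02)),("end",(0,-.11,.02))): print(n,proj(d,c+R@np.array(p)))
E
```

```text
clock: 8.07
position: [0.62, 0.2495, 0.1822]
ee_rot: [0.001, 0.998, 0.063, -0.004]
contact_force: [-0.5, 1.1, -0.3]
width: 0.0599
gripper_force: 0.0
clock: 9.73
position: [0.5316, 0.2387, 0.2455]
ee_rot: [-0.0, 0.662, 0.749, -0.0]
contact_force: [-0.0, 0.0, -0.3]
width: 0.0598
gripper_force: 0.0
grip [322.91201473 234.99416324]
hinge [374.9291625  203.91701924]
nose [322.36185717  93.1874719 ]
end [323.15000693 291.13603138]
```

View pics/w6.png

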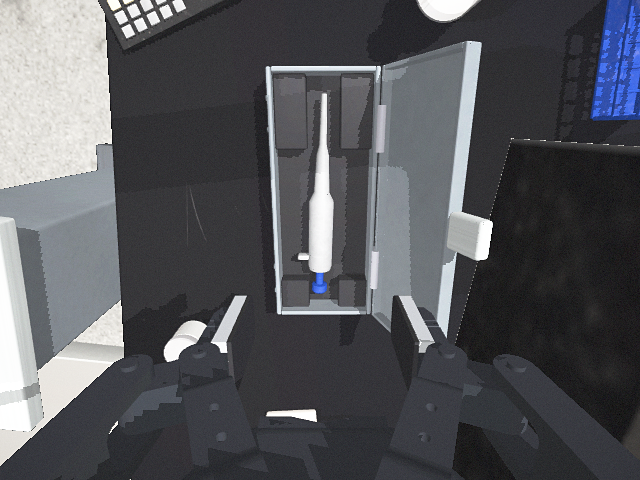

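Lid is open. The pipette runs from tip (324,94) to plunger end (320,292), its body covering columns 309–333 and rows ~195–271, with a small knob at (303,257).

Run:
```python
from h import *
d=np.load("pics/w6.npz"); g=d["img"].astype(int)
w=(g.min(2)>165)
for r in (110,150,190,205,215,225,235,245):
    x=np.where(w[r,300:345])[0]+300; print(r,x.min() if len(x) else None,x.max() if len(x) else None)
tip=ray(d,(324,93.5),.022); end=ray(d,(320,292.5),.022)
v=tip-end; print("tip",tip,"end",end,"len",np.linalg.norm(v),"yaw",np.arctan2(-v[0],v[1]))
u=v/np.linalg.norm(v)
grip=tip-.144*u; print("grip via tip",grip,"via end",end+.075*u)
c=np.array([.532,.239,0]); print("case frame",rz(.127).T@(grip-c))
for n,p in (("front L",(269,67)),("back L",(381,67)),("back R",(372,313)),("front R",(278,313))): print(n,(rz(.127).T@(ray(d,p,.038)-c)).round(4))
```

```text
110 321 326
150 319 327
190 315 328
205 310 333
215 310 332
225 309 332
235 309 331
245 309 331
tip [0.51975734 0.34786618 0.022     ] end [0.54229915 0.12861483 0.022     ] len 0.22040709047919585 yaw 0.10245263902254233
grip via tip [0.53448473 0.20462127 0.022     ] via end [0.53462863 0.20322156 0.022     ]
case frame [-0.00188966 -0.03441657  0.022     ]
front L [-0.0501  0.1316  0.038 ]
back L [0.0553 0.1312 0.038 ]
back R [ 0.0569 -0.1295  0.038 ]
front R [-0.0528 -0.1291  0.038 ]
```

Run:
```python
from h import *
d=np.load("pics/w6.npz"); print(ray(d,(320.7,228),.035),ray(d,(320.2,245),.035))
delta((.5345,.204,-.007),.102+np.pi/2)
```

```text
[0.53307089 0.21187644 0.035     ] [0.5348823  0.19245224 0.035     ]
pos [0.5317 0.2388 0.2456] a0 1.6937 turn 0.0209 then shift [-0.0349 -0.0007  0.2526] q [ 0.3   0.27  1.43 -0.    1.44  0.18] t 9.7833
```

```bash
S="python3 steer.py"
$S '0 0 0 .021;-.0175 -.0005 0 0;-.0175 -.0005 0 0;0 0 .035 0;0 0 .035 0' .05 >/dev/null
$S '0 0 .035 0;0 0 .035 0;0 0 .035 0;0 0 .035 0;0 0 0 0'
$S '0 0 0 0'
python3 -c "
from h import *
delta((.534,.204,-.007),.102+np.pi/2)"
```

```text
clock: 10.62
position: [0.5292, 0.2025, 0.0294]
ee_rot: [-0.004, 0.67, 0.742, -0.006]
contact_force: [-1.8, 0.1, -0.5]
width: 0.0499
gripper_force: 0.0
clock: 10.7
position: [0.5334, 0.2036, 0.0344]
ee_rot: [-0.001, 0.67, 0.743, -0.002]
contact_force: [0.5, 0.1, 0.1]
width: 0.0502
gripper_force: 0.0
pos [0.5334 0.2036 0.0344] a0 1.674 turn 0.0012 then shift [0.0004 0.0007 0.0414] q [ 0.24  0.43  1.76 -0.    0.96  0.14] t 10.7
```

Lower in guarded steps, then close.

```bash
S="python3 steer.py"
$S '0 0 .01 0;0 0 .01 0;0 0 .01 0;0 0 0 0' | grep -E 'pos|contact'
$S '0 0 .006 0;0 0 .005 0;0 0 0 0' | grep -E 'pos|contact'
$S '0 0 0 0;0 0 0 0;0 0 0 0;0 0 0 0;0 0 0 0' .01 40
$S '0 0 0 0;0 0 0 0'
```

```text
position: [0.534, 0.2038, 0.0047]
contact_force: [-0.3, -0.0, -0.6]
position: [0.5342, 0.2038, -0.0061]
contact_force: [-0.2, -0.6, 0.2]
clock: 11.7
position: [0.5351, 0.2041, -0.005]
ee_rot: [0.0, 0.669, 0.743, 0.0]
contact_force: [-0.8, -0.2, 2.2]
width: 0.0243
gripper_force: 39.9
clock: 11.87
position: [0.5351, 0.204, -0.005]
ee_rot: [0.0, 0.669, 0.743, 0.0]
contact_force: [-0.0, -0.1, 3.3]
width: 0.0245
gripper_force: 39.9
```

```bash
S="python3 steer.py"
$S '0 0 -.006 0;0 0 -.015 0;0 0 -.02 0;0 0 -.02 0;0 0 -.02 0' | grep -E 'pos|contact|width|grip'
$S '0 0 -.02 0;0 0 -.02 0;0 0 -.02 0;0 0 -.02 0;0 0 -.015 0' | grep -E 'pos|contact|width|grip'
$S '0 0 0 0;0 0 0 0' | grep -E 'pos|contact|width|grip'
python3 - <<'E'
from h import *
d=wrist("w7"); g=d["img"].min(2)
s=proj(d,(0,0,0.),np.array(d["hand_eye"])); print("TCP px",s)
m=(g>165).astype(np.uint8)
for r in range(20,300,20):
    x=np.where(m[r,250:400])[0]+250; print(r,(x.min(),x.max(),len(x)) if len(x) else None)
delta((.538,-.147,.157),.180+np.pi/2)
E
```

```text
position: [0.5342, 0.2038, 0.0764]
contact_force: [0.2, -0.8, -1.2]
width: 0.0241
gripper_force: 39.6
position: [0.5348, 0.204, 0.1725]
contact_force: [0.3, 0.3, -1.4]
width: 0.0241
gripper_force: 39.6
position: [0.5349, 0.204, 0.1712]
contact_force: [-0.1, -1.2, -1.1]
width: 0.024
gripper_force: 39.6
TCP px [321.77097542 292.51544024]
20 (np.int64(250), np.int64(332), 21)
40 (np.int64(250), np.int64(333), 23)
60 (np.int64(250), np.int64(399), 31)
80 (np.int64(251), np.int64(399), 35)
100 (np.int64(252), np.int64(399), 43)
120 (np.int64(254), np.int64(340), 39)
140 (np.int64(255), np.int64(341), 41)
160 (np.int64(257), np.int64(342), 42)
180 (np.int64(258), np.int64(342), 43)
200 (np.int64(260), np.int64(343), 47)
220 (np.int64(261), np.int64(345), 50)
240 (np.int64(263), np.int64(355), 70)
260 (np.int64(263), np.int64(393), 81)
280 (np.int64(266), np.int64(392), 78)
pos [0.5341 0.2038 0.1701] a0 1.6755 turn -0.0753 then shift [-0.3458 -0.0589  0.0131] q [ 0.24  0.3   1.58 -0.    1.26  0.14] t 12.9167
```

```bash
S="python3 steer.py"
$S '0 0 0 -.0377;0 0 0 -.0376;-.015 -.0026 0 0;-.025 -.0042 0 0;-.03 -.0051 0 0' >/dev/null
$S '-.03 -.0051 0 0;-.03 -.0051 0 0;-.03 -.0051 0 0;-.03 -.0051 0 0;-.03 -.0051 0 0' >/dev/null
$S '-.03 -.0051 0 0;-.03 -.0051 0 0;-.03 -.0051 0 0;-.025 -.0042 0 0;-.0108 -.0019 0 0' >/dev/null
$S '0 0 0 0;0 0 0 0'
python3 - <<'E'
from h import *
d=np.load("pics/w7.npz"); g=d["img"].min(2)
for r in (10,30,60,100,150,200,230):
    x=np.where(g[r,290:360]>150)[0]+290; x=x[x<352]; print(r,x.min(),x.max(),np.median(x))
delta((.538,-.147,.027),.180+np.pi/2)
d=wrist("w8");
E
```

```text
clock: 14.33
position: [0.538, -0.1461, 0.1694]
ee_rot: [-0.002, 0.641, 0.767, 0.0]
contact_force: [-0.2, -0.8, -0.8]
width: 0.0243
gripper_force: 39.6
10 314 332 323.0
30 314 333 323.5
60 313 333 323.0
100 308 338 323.0
150 305 341 323.0
200 302 343 322.5
230 295 350 322.5
pos [ 0.538  -0.1461  0.1694] a0 1.7495 turn -0.0013 then shift [-0.0009 -0.0002  0.1424] q [-0.39  0.28  1.61  0.    1.25 -0.57] t 14.3333
```

Run:
```python
from h import *
d=np.load("pics/w8.npz"); H=d["hand_eye"]; c=np.array([.538,-.147,0]); R=rz(.18)
for n,p in (("narrow",(0,.06,.048)),("rodL",(-.015,.06,.074)),("rodR",(.015,.06,.074)),("plateL",(-.035,.08,.01)),("plateR",(.035,.08,.01))): print(n,proj(d,c+R@np.array(p)).round(1))
# expected nose in tool frame: grip at tool z -.0265 (below? see sign)
for z in (-.0265,-.03): print([proj(d,(x,0,z),H).round(0).tolist() for x in (.05,.09,.144)])
```

```text
narrow [322.  153.2]
rodL [300.6 155.9]
rodR [343.2 155.8]
plateL [281.4 126.2]
plateR [362.9 126.1]
[[321.0, 205.0], [321.0, 92.0], [321.0, -100.0]]
[[321.0, 207.0], [321.0, 92.0], [321.0, -108.0]]
```

View pics/w8.png

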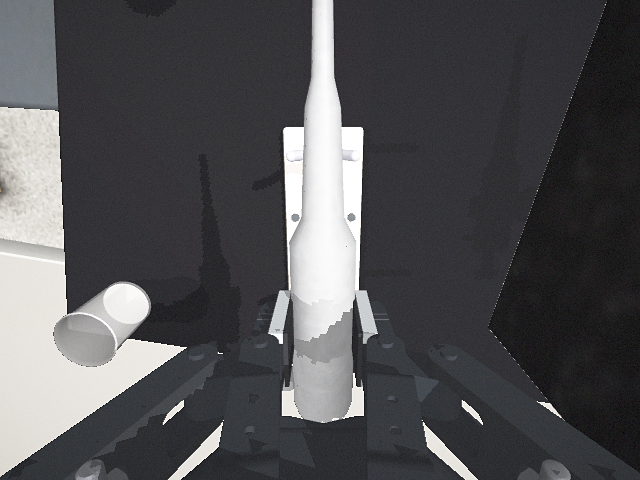

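Plate corners (284,127) and (363,127) and rods (290–358, row 155) lie within 2 px of prediction, and the nose at column 323 is centred on the fork. Lowering with a 1 mm correction.

```bash
S="python3 steer.py"
$S '-.0009 .001 .02 0;0 0 .025 0;0 0 .025 0;0 0 .02 0;0 0 .01 0' >/dev/null
$S '0 0 .01 0;0 0 .01 0;0 0 .008 0;0 0 0 0;0 0 0 0' | grep -E 'pos|contact|width'
$S '0 0 .003 0;0 0 .003 0;0 0 0 0;0 0 0 0' | grep -E 'pos|contact|width'
$S '0 0 .003 0;0 0 0 0;0 0 0 0' | grep -E 'pos|contact|width'
```

```text
position: [0.5401, -0.1474, 0.0428]
contact_force: [0.1, 0.3, -1.5]
width: 0.0247
position: [0.54, -0.1476, 0.0368]
contact_force: [-0.8, 0.3, -0.6]
width: 0.0245
position: [0.5398, -0.1475, 0.0336]
contact_force: [0.4, 1.0, -1.5]
width: 0.0238
```

```bash
S="python3 steer.py"
$S '0 0 .0025 0;0 0 0 0;0 0 0 0' | grep -E 'pos|contact|width'
$S '0 0 .002 0;0 0 0 0;0 0 0 0' | grep -E 'pos|contact|width'
$S '0 0 .0015 0;0 0 0 0;0 0 0 0' | grep -E 'pos|contact|width'
```

```text
position: [0.5398, -0.1474, 0.031]
contact_force: [0.2, -0.0, 0.5]
width: 0.024
position: [0.5399, -0.1474, 0.029]
contact_force: [-0.7, 0.2, -0.4]
width: 0.0243
position: [0.5399, -0.1474, 0.0276]
contact_force: [-0.4, 0.4, -0.8]
width: 0.024
```

```bash
S="python3 steer.py"
for i in 1 ; do $S '0 0 .0015 0;0 0 0 0;0 0 0 0' | grep -E 'pos|contact'; done
$S '0 0 .0015 0;0 0 0 0;0 0 0 0' | grep -E 'pos|contact'
```

```text
position: [0.5402, -0.1476, 0.0269]
contact_force: [-1.1, 0.6, 5.3]
position: [0.5402, -0.1476, 0.0268]
contact_force: [-4.6, 1.2, 14.7]
```

Contact exactly at the expected height: bedded. Relieve, release slowly, rise.

```bash
S="python3 steer.py"
$S '0 0 -.002 0;0 0 0 0;0 0 0 0' .024 20 | grep -E 'pos|contact|width'
$S '0 0 0 0;0 0 0 0;0 0 0 0;0 0 0 0' .032 | grep -E 'contact|width'
$S '0 0 0 0;0 0 0 0;0 0 0 0' .055 | grep -E 'contact|width'
$S '0 0 -.01 0;0 0 -.02 0;0 0 -.03 0;0 0 -.03 0;0 0 -.03 0' >/dev/null
$S '0 0 -.03 0;0 0 -.02 0;0 0 0 0;0 0 0 0;0 0 0 0' | grep -E 'pos|contact|width'
python3 - <<'E'
from h import *
from rig import manip
d=wrist("w9"); c=np.array([.539,-.147,0]); R=rz(.18)
for n,p in (("tip",(0,.144,.054)),("nose@fork",(0,.06,.054)),("bodytop",(0,0,.067)),("plungerend",(0,-.075,.053))): print(n,proj(d,c+R@np.array(p)).round(1))
g=d["img"].min(2); m=np.zeros_like(g); m[:,250:390]=g[:,250:390]>120
for r in range(0,300,20):
    x=np.where(m[r])[0]; print(r,(x.min(),x.max(),np.median(x)) if len(x) else None,end=" ")
for n in ("top","side"):
    a=dict(manip.get_image(n)); np.savez(f"pics/{n}9.npz",**a); cv2.imwrite(f"pics/{n}9.png",a["img"][:,:,::-1])
a=np.load("pics/side9.npz")["img"][170:330,190:390]; b=d["img"][:300,160:480]
z=np.hstack([cv2.resize(a,(480,384)),cv2.resize(b,(320,384))]); cv2.imwrite("pics/fin.png",z[:,:,::-1])
E
```

```text
position: [0.5403, -0.1476, 0.0269]
contact_force: [-1.2, -0.2, 4.4]
width: 0.0241
contact_force: [-0.4, 0.4, 0.2]
width: 0.0319
contact_force: [-0.5, -0.2, -0.1]
width: 0.055
position: [0.5392, -0.1472, 0.1963]
contact_force: [-0.0, 1.0, -0.5]
width: 0.0549
tip [322.   35.2]
nose@fork [322.  149.6]
bodytop [322.  223.7]
plungerend [322.1 296.4]
0 None 20 None 40 (np.int64(321), np.int64(327), np.float64(324.0)) 60 (np.int64(320), np.int64(327), np.float64(323.5)) 80 (np.int64(320), np.int64(328), np.float64(324.0)) 100 (np.int64(320), np.int64(328), np.float64(324.0)) 120 (np.int64(316), np.int64(331), np.float64(323.5)) 140 (np.int64(285), np.int64(358), np.float64(321.5)) 160 (np.int64(286), np.int64(358), np.float64(322.0)) 180 (np.int64(287), np.int64(357), np.float64(322.0)) 200 (np.int64(287), np.int64(356), np.float64(321.5)) 220 (np.int64(288), np.int64(356), np.float64(322.0)) 240 (np.int64(289), np.int64(355), np.float64(322.0)) 260 (np.int64(289), np.int64(355), np.float64(322.0)) 280 (np.int64(291), np.int64(353), np.float64(317.0))
```

View pics/fin.png

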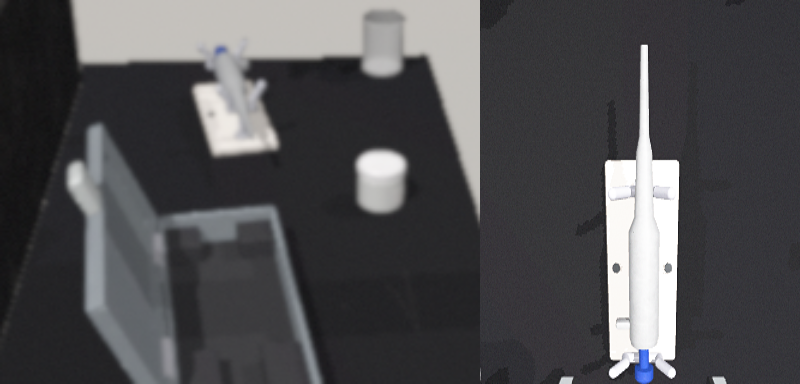

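The pipette lies in both forks: the nose is in the narrow fork, the blue plunger end is in the wide fork, and the tip is at row ~36 (35 predicted). The lid is open, and the jar and beaker haven't moved. Handing in.

```bash
python3 -c "
from rig import manip
print(manip.sign_off())"
```

```text
the job is handed in; nothing more can be done
None
```

The case lid is open and staying open by itself, the pipette lies bedded in both forks with its nose in the narrow one, and I handed the job in with no verdict returned. In the closing pictures the jar and beaker stood unmoved; I didn't check the flask and calculator there, but the arm never went near them.

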